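Third hand at the tacking jig

TASK

Lay the taller of the two steel tubes in the tacking jig, in line with the copper shoe, and check it with the height gauge: gently lower the gauge's foot onto the top of the tube, keep it resting there for a second and let it spring back up. Then, as the welder's third hand, press the tube lengthwise, square and flat on the table, end-on against the sprung copper shoe until the shoe has gone back about half of its travel, and finish while still holding it pressed there, without letting go. Leave the lower tube and the other loose things alone.

Things in the scene. Friction and masses are not known exactly. Their poses are not given: they have to be found in the camera images.
- tube_tall: The taller tube: bare steel rectangular tube with closed flat ends, 220 long x 30 wide x 40 high mm, about 0.5 kg, lying loose on the table, on the left or on the right of the jig. Origin: centre of its underside; x along its length, y across its width, z up. The two ends are alike.
- tube_low: The lower tube, to be left alone: the same steel tube but 28 mm high (220 x 30 x 28 mm), lying on the other side of the jig. Origin: centre of its underside, x along its length.
- jig: Tacking jig, bolted down. Origin on the table below the resting front face of the copper shoe; x = pressing direction (level, away from the robot), y left, z up. The tube lies on the bare table along y = 0, x < 0. Grey housing behind the shoe: x 44 to 104 mm, 80 wide, 56 high. Base plate x 35 to 135 mm.
- shoe_face (a point): Centre of the front face of the copper shoe, a flat upright pad 56 wide x 44 high mm (3 to 47 mm above the table); the point is 22 mm above the table and moves with the shoe; x points into the shoe (pressing direction).
- shoe (a joint): How far the copper shoe is pushed back along the jig's x, in m: 0 at rest, 0.026 at its end stop; half travel is 0.013. A spring pushes it back: 4 N to start it, then 0.8 N more per mm (about 14 N at half travel).
- gauge_top (a point): Centre of the flat top of the gauge's black round knob, 40 mm across, 204 mm above the table when up; above the jig's point x -45, y 0 mm. Press it straight down. The gauge hangs on a grey arm (26 mm wide, z 108 to 130 mm) that crosses the lane from y -15 mm to a round post at x -45, y +100 mm, so the tube goes in under the arm.
- gauge (a joint): How far the gauge's foot is lowered, in m: 0 at rest (up), limit 0.060. The foot's underside is at height 0.080 m minus this value, so it rests on the 40 mm tube at about 0.040 and would be at 0.052 on the 28 mm tube. A light spring lifts it back when let go (net push needed 2 to 4 N).
- pipe_stub: Bystander: short piece of steel pipe standing upright, 60 mm across, 60 mm high. Origin: centre of its underside.
- magnet: Bystander: dark square welding magnet, 75 x 75 x 18 mm, lying flat. Origin: centre of its underside.
- wrench: Bystander: wrench lying at the right. Origin: underside.
- brush: Bystander: brush lying at the left. Origin: underside.
- flange: Bystander: round steel flange with a hub, 90 mm across, 34 mm high, at the left near the robot. Origin: centre of its underside.
- gauge_foot (a point): Centre of the underside of the gauge's round steel foot, 20 mm in diameter, straight below the knob on the same rod; 80 mm above the table when up.
Things that resemble listed ones, but are neither listed nor needed, are in the scene too. What is shaped like the tube_tall but yellow is not meant.

How it is judged:
By the outcome, as a careful person would: the job done as asked, in the order asked, and still so for the second after the job is handed in, while the arm keeps its last pose, push and grip.
It also fails if it takes over 70 s, if anything falls off the work surface, if the arm or the gripper's body presses on something with over 40 N, if the wrist force passes 120 N, or if a joint passes its speed limit or range.

ROBOT

A 7-joint arm with a two-finger parallel gripper is mounted at the origin on the work surface. World frame = base frame: x ahead of the robot, y to its left, z up, the work surface at z = 0. Lengths are in m, angles in rad, forces in N, time in s.
With the tool pointing down it reaches from about 0.425 to 0.925 m from the base axis. Payload 6.8 kg.
Tool frame: the origin (TCP) lies between the finger pads; the fingertips stand 14 mm ahead of it and the grasp point (between the pads) lies 5 mm behind it; z points along the fingers, y is the line along which they close (so a half turn about z gives the same grasp; the last joint's range is limited). The gripper opens to 85 mm and grips with 20 to 120 N. Pads are 22 mm wide; open, the fingers measure 114 mm over their backs; the gripper's body (76 mm by 85 mm) begins 54 mm behind the grasp point. The pads swing forward as they close: fully open they stand 13 mm farther back than shut.
Start: joints at [-1.389, 0.477, 0.022, 1.555, -0.011, 1.109, -0.083], TCP at [0.193, 0.647, 0.245] pointing down, gripper open.
Joint ranges: [-2.96, 2.96], [-0.34, 2.1], [-1.41, 1.46], [0.24, 2.44], [-1.37, 4.51], [0.17, 1.92], [-2.96, 2.96]. Speed limits (rad/s): [2.39, 2.39, 3.14, 3.14, 3.14, 3.14, 3.14].

INTERFACE

Orientations are given as a rotation vector (axis times angle).
In Python, from bench import r, imaging gives the robot as it stands.
- The arm moves only by the tool apply_moves, never from a script. Its argument "moves" is a list of rows, each a list of 2 entries, a list of its own where there are three numbers: the shift along the tool's x, y, z in cm, then the turn about the tool's z in rad. In form: [[[tx, ty, tz], roll], ...]. A call has 1 to 10 rows; each row is the pose to reach, as a shift and turn from the pose commanded when the call began, along the tool's axes at that moment; what a row does not reach only later rows make up. A row lasts 1/12 s, in which the tool goes at most 41.7 mm and 7.16 degrees, less where a joint would pass 70% of its speed; a pose out of reach is approached as far as the arm can. A call with a gripper value outside its range is refused whole. "claw" is the opening, from 0 (shut) to 1 (fully open), set as the call begins (left out, the last holds). The fingers move at their own pace and stop on an object; "grip_force" is the grip in N (left out, the last holds). Time passes only in rows, so rows that repeat a pose let the fingers close. It gives the time, the measured TCP pose, the force and the opening at its end, in the units of the state.
- r.get_obs(): the state, without advancing time (a new reading comes with each control period).
- imaging.grab_frame(name): name is "scene" or "top" or "wrist"; returns a dict with "frame" (480x640x3 uint8, blue, green, red), "intrinsics" (3x3 intrinsics, pixels), "k1" (the pictures are not rectified: a ray, as slopes to the right and down, at radius r is drawn at 1 + k1 r^2 times it, then the intrinsics apply), "T" (4x4, takes a point from camera to world coordinates). Camera axes: x right, y up, looking along -z (the intrinsics and any distortion apply to the point x, -y, -z); pixel columns grow to the right and rows downward; lengths in m; the calibration is good to about 2 mm. A picture is of the moment at which its call begins. There is no depth.
- r.hand_in(): hands the job in, once; it reports no verdict.
The state is a dict: "clock": time; "joints": joint angles; "qvel": joint speeds; "tau": joint torques, N m; "tcp_pos": TCP position; "orientation": TCP orientation; "contact_force": force on the tool from outside, world axes, zero at the start; "moment": the same for the moment, N m; "grip_width": finger opening in m.
Only numpy, scipy, OpenCV 4.12 (cv2) and the standard library are available. Lean on these libraries where they do the work, as an engineer would, in place of code of your own. Each camera call takes 0.05 s, during which the arm holds its last target. There are 200 camera calls.

## Working session

There is one attempt and no reset: what is moved stays moved. The work goes in short steps, Python scripts to look and compute and a tool call to move; the robot and the scene stay as the last step left them, time stands still between calls to the robot, and variables do not carry over. Pictures are saved under pics/ and viewed, on a budget of 10 in all, crops included, one or two more only if the job needs it, and the job is handed in when it is done.

Besides the shell and the picture viewer there is one more tool, called after "Request:" by a JSON object that holds its "name" and its "arguments", one argument or row to a line. apply_moves: Moves the arm, as the interface text tells. Its arguments: {"type":"object","properties":{"moves":{"type":"array","items":{"type":"array"}},"claw":{"type":"number"},"grip_force":{"type":"number"}},"required":["moves"]}

```bash
ls; mkdir -p pics; cat > h.py <<'E'
import numpy as np,cv2
from bench import r,imaging
def grab(n):
    d=imaging.grab_frame(n); return d
def ray(d,uv):
    K=np.array(d["intrinsics"],float);T=np.array(d["T"])
    p=np.linalg.inv(K)@np.array([uv[0],uv[1],1.]);q=p[:2].copy();s=q.copy()
    for _ in range(30): s=q/(1+d["k1"]*(s@s))
    v=T[:3,:3]@np.array([s[0],-s[1],-1.]);return T[:3,3],v
def onz(d,uv,z):
    o,v=ray(d,uv);return o+v*(z-o[2])/v[2]
def proj(d,P):
    T=np.array(d["T"]);c=np.linalg.inv(T)@np.append(P,1.);s=np.array([c[0],-c[1]])/-c[2]
    s=s*(1+d["k1"]*(s@s));return (np.array(d["intrinsics"])@np.append(s,1))[:2]
E
python3 - <<'E'
from h import *
for n in("scene","top"):
    d=grab(n);cv2.imwrite(f"pics/{n}0.png",d["frame"]);print(n,d["T"],d["k1"])
o=r.get_obs();print(o)
E
```

```text
pics
scene [[-0.61346551 -0.44143724  0.65482305  1.39966442]
 [ 0.7894551  -0.36433418  0.49398506  0.68075721]
 [ 0.02051101  0.8199962   0.57200134  0.93532701]
 [ 0.          0.          0.          1.        ]] -0.010394072744566161
top [[ 2.95827810e-02  9.97076543e-01 -7.04501641e-02  4.20282944e-01]
 [-9.99507274e-01  2.87678202e-02 -1.25547757e-02  8.69794614e-04]
 [-1.04913747e-02  7.07868567e-02  9.97436290e-01  1.39816313e+00]
 [ 0.00000000e+00  0.00000000e+00  0.00000000e+00  1.00000000e+00]] -0.1040656894142799
{'clock': 0.1, 'joints': array([-1.3891254 ,  0.47769421,  0.02234694,  1.55633182, -0.01152975,
        1.10928324, -0.08309625]), 'qvel': array([-0.00135227, -0.00341542,  0.00121008, -0.00265289, -0.00036203,
        0.00228071, -0.00090942]), 'tau': array([ 4.35633003e-03, -5.97751057e+01,  1.61392886e+00, -2.81950736e+01,
        1.28749071e-02,  4.97240777e-03, -1.30745335e-05]), 'tcp_pos': array([0.19273011, 0.6463831 , 0.24444733]), 'orientation': array([-4.53549153e-01, -3.10853818e+00,  2.48595447e-03]), 'contact_force': array([ 0.71164577,  0.12422638, -0.0329179 ]), 'moment': array([-0.0285655 , -0.00044945, -0.01821615]), 'grip_width': 0.08527135179721257}
```

View pics/scene0.png

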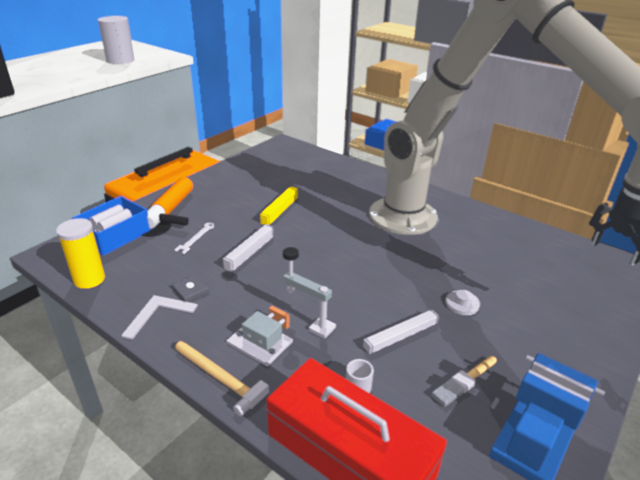

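View pics/top0.png

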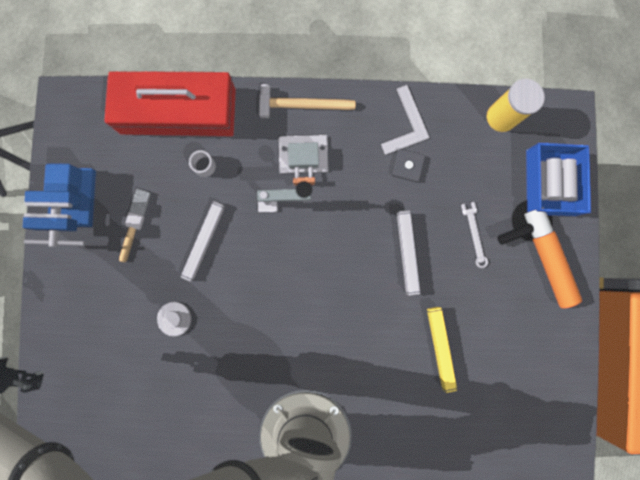

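The scene view shows the left tube at about (401,331) and the right one at (249,248). In the top view they are at (203,240) and (409,253), with the jig at (303,165). Next I'll zoom in to compare their heights.

```bash
python3 - <<'E'
from h import *
s=cv2.imread("pics/scene0.png");t=cv2.imread("pics/top0.png")
def c(i,x,y,w,h,k): return cv2.resize(i[y:y+h,x:x+w],None,fx=k,fy=k,interpolation=cv2.INTER_CUBIC)
a=np.hstack([c(s,350,300,100,60,4),c(s,210,215,100,60,4)])
b=np.hstack([c(t,165,190,80,90,4)[:360,:320],c(t,385,200,40,90,4)[:360],c(t,250,125,80,90,4)])
b=np.pad(b,((0,0),(0,800-b.shape[1]),(0,0)))
cv2.imwrite("pics/m1.png",np.vstack([a,b]))
E
```

```text
(no output)
```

View pics/m1.png

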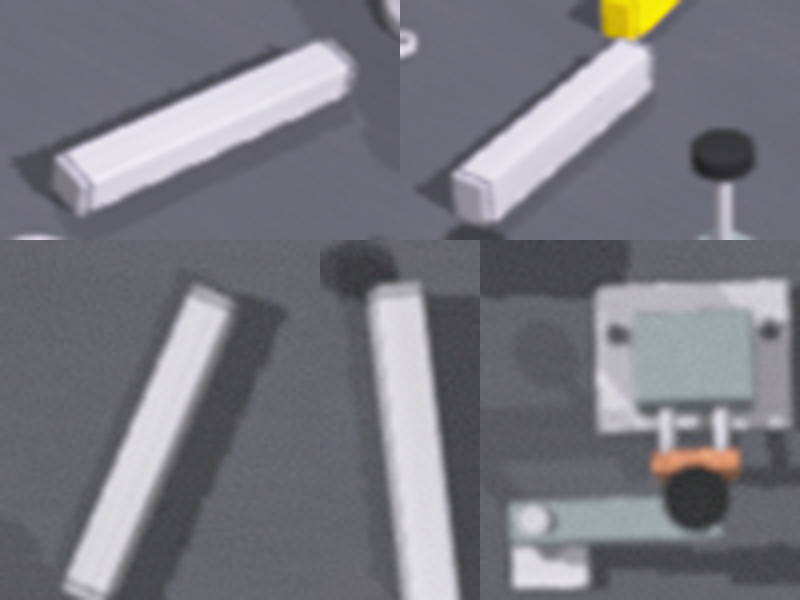

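```bash
cat > m.py <<'E'
from h import *
def main():
    s=grab("scene");t=grab("top")
    for nm,tp,bt in(("left",(372,346),(370.3,353.2)),("right",(233,260.8),(233,270.3))):
        P=onz(s,bt,0);
        hs=np.linspace(0,.08,161);e=[np.linalg.norm(proj(s,[P[0],P[1],h])-tp) for h in hs];print(nm,"h",hs[np.argmin(e)],P)
    f=t["frame"].astype(int);hsv=cv2.cvtColor(t["frame"],cv2.COLOR_BGR2HSV)
    m=((hsv[...,2]>165)&(hsv[...,1]<40)).astype(np.uint8)
    for nm,(x,y,w,h) in(("left",(165,190,80,100)),("right",(385,200,50,105))):
        q=np.zeros_like(m);q[y:y+h,x:x+w]=m[y:y+h,x:x+w]
        c=max(cv2.findContours(q,0,cv2.CHAIN_APPROX_NONE)[0],key=cv2.contourArea)
        for z in(.028,.040):
            W=np.array([onz(t,p[0],z)[:2] for p in c],np.float32)*1000
            (cx,cy),(a,b),an=cv2.minAreaRect(W);B=cv2.boxPoints(((cx,cy),(a,b),an));
            E=[B[1]-B[0],B[2]-B[1]];L=max(E,key=np.linalg.norm);print(nm,z,cx,cy,sorted((a,b)),"yaw",np.degrees(np.arctan2(L[1],L[0]))%180)
    # knob
    k=(hsv[...,2]<60).astype(np.uint8);q=np.zeros_like(k);q[175:205,288:320]=k[175:205,288:320]
    c=max(cv2.findContours(q,0,cv2.CHAIN_APPROX_NONE)[0],key=cv2.contourArea)
    W=np.array([onz(t,p[0],.204)[:2] for p in c],np.float32)*1000;print("knob",cv2.minEnclosingCircle(W),W.min(0),W.max(0))
    o=((hsv[...,0]<20)&(hsv[...,1]>90)).astype(np.uint8);q=o*0;q[165:195,280:330]=o[165:195,280:330];
    c=max(cv2.findContours(q,0,cv2.CHAIN_APPROX_NONE)[0],key=cv2.contourArea)
    W=np.array([onz(t,p[0],.047)[:2] for p in c],np.float32)*1000;print("shoe top",W.min(0),W.max(0),cv2.minAreaRect(W))
    g=f[155,303];print("housing px",g,hsv[155,303])
    q=m*0;d=(np.abs(f-g).sum(2)<25).astype(np.uint8);q[135:175,275:335]=d[135:175,275:335]
    c=max(cv2.findContours(q,0,cv2.CHAIN_APPROX_NONE)[0],key=cv2.contourArea)
    W=np.array([onz(t,p[0],.056)[:2] for p in c],np.float32)*1000;R=cv2.minAreaRect(W);print("housing",R,cv2.boxPoints(R).round(1).tolist())
    # base plate corners
    q=m*0;q[130:182,270:335]=((hsv[...,2]>110)&(hsv[...,1]<60))[130:182,270:335]
    c=max(cv2.findContours(q,0,cv2.CHAIN_APPROX_NONE)[0],key=cv2.contourArea)
    W=np.array([onz(t,p[0],.008)[:2] for p in c],np.float32)*1000;R=cv2.minAreaRect(W);print("plate",R,cv2.boxPoints(R).round(1).tolist())
main()
E
python3 m.py
```

```text
left h 0.025500000000000002 [0.61442827 0.26289317 0.        ]
right h 0.0345 [ 0.59351522 -0.2313683   0.        ]
left 0.028 509.5596008300781 289.74755859375 [29.78702163696289, 217.5371551513672] yaw 158.69199
left 0.04 508.7777099609375 287.2175598144531 [29.52611541748047, 215.63194274902344] yaw 158.69196
right 0.028 494.6439514160156 -256.7458190917969 [35.032928466796875, 220.11009216308594] yaw 7.7625275
right 0.04 493.9927062988281 -254.48959350585938 [34.72607421875, 218.182373046875] yaw 7.762525
knob ((625.2316284179688, 19.334880828857422), 16.785303115844727) [610.9042     5.240965] [639.3702   35.58926]
shoe top [665.9595     -3.9832904] [684.62854  51.30142] ((674.637939453125, 23.658788681030273), (18.603525161743164, 55.08453369140625), 1.592313528060913)
housing px [171 168 157] [ 96  21 171]
housing ((746.7891235351562, 28.730865478515625), (60.1904182434082, 84.802001953125), 5.7142333984375) [[712.5999755859375, 67.9000015258789], [721.0999755859375, -16.5], [781.0, -10.5], [772.5, 73.9000015258789]]
plate ((755.6778564453125, 22.05792236328125), (129.07688903808594, 150.113037109375), 4.006885051727295) [[686.0999755859375, 92.4000015258789], [696.5, -57.29999923706055], [825.2999877929688, -48.29999923706055], [814.7999877929688, 101.4000015258789]]
```

The right tube is the taller: about 35 mm against 26 mm measured. I'll fly over the jig for a close wrist view on the way to it.

```bash
cat >> h.py <<'E'
from scipy.spatial.transform import Rotation as Ro
def go(P,ydeg=None):
    """print shift in tool cm and roll to reach world P with tool-y at world angle ydeg (mod 180)"""
    o=r.get_obs();R=Ro.from_rotvec(o["orientation"]).as_matrix()
    a=np.degrees(np.arctan2(R[1,1],R[0,1]));print("t",o["clock"],"tcp",o["tcp_pos"].round(4),"yang",a.round(2),"tilt",R[:2,2].round(4),"F",o["contact_force"].round(2),"w",round(o["grip_width"],4),"j7",o["joints"][6].round(2))
    if P is not None: print("shift",(100*R.T@(np.array(P)-o["tcp_pos"])).round(2))
    if ydeg is not None: print("roll",-np.radians((ydeg-a+90)%180-90).round(4))
E
python3 -c "
from h import *
go([.46,.06,.34],97.8)"
```

```text
t 0.2 tcp [0.1928 0.6465 0.2447] yang 73.4 tilt [-0.0003 -0.0011] F [-0.46 -0.04  0.42] w 0.0853 j7 -0.08
shift [-42.37 -48.58  -9.47]
roll -0.4259
```

Request:
{"name": "apply_moves", "arguments": {
  "moves": [
    [[-21,-24,-9.5],0],
    [[-21,-24,-9.5],0],
    [[-21,-24,-9.5],0],
    [[-21,-24,-9.5],0],
    [[-21,-24,-9.5],0],
    [[-21,-24,-9.5],0],
    [[-42.4,-48.6,-9.5],0],
    [[-42.4,-48.6,-9.5],0],
    [[-42.4,-48.6,-9.5],0],
    [[-42.4,-48.6,-9.5],0]
  ],
  "claw": 1
}}

```text
clock: 1.03
tcp_pos: [0.3618, 0.2754, 0.3266]
orientation: [0.454, 3.109, 0.001]
contact_force: [1.1, -0.1, 0.1]
grip_width: 0.0852
```

```bash
python3 -c "
from h import *
go([.46,.06,.34],92)"
```

```text
t 1.0333 tcp [0.3618 0.2754 0.3266] yang 73.4 tilt [0.0001 0.0006] F [ 1.11 -0.14  0.08] w 0.0852 j7 0.5
shift [-15.57 -17.84  -1.35]
roll -0.3247
```

Request:
{"name": "apply_moves", "arguments": {
  "moves": [
    [[-15.6,-17.8,-1.4],-0.05],
    [[-15.6,-17.8,-1.4],-0.1],
    [[-15.6,-17.8,-1.4],-0.15],
    [[-15.6,-17.8,-1.4],-0.2],
    [[-15.6,-17.8,-1.4],-0.25],
    [[-15.6,-17.8,-1.4],-0.325],
    [[-15.6,-17.8,-1.4],-0.325],
    [[-15.6,-17.8,-1.4],-0.325],
    [[-15.6,-17.8,-1.4],-0.325]
  ]
}}

```text
clock: 1.78
tcp_pos: [0.4596, 0.0631, 0.3402]
orientation: [0.055, -3.141, -0.001]
contact_force: [0.1, 1.0, 0.5]
grip_width: 0.0857
```

```bash
python3 -c "
from h import *
go(None)
d=grab('wrist');cv2.imwrite('pics/w1.png',d['frame']);print(d['T'],d['intrinsics'],d['k1'])
import pickle;pickle.dump(d,open('w1.pkl','wb'))
for P in([.66,.02,0],[.494,-.255,0],[.625,.02,.2]): print(proj(d,P))"
```

```text
t 1.7833 tcp [0.4596 0.0631 0.3402] yang 92.0 tilt [-0.0006  0.0003] F [0.12 0.99 0.53] w 0.0857 j7 1.35
[[-0.03501343 -0.95539386 -0.29325182  0.38380163]
 [ 0.99938599 -0.03385619 -0.00902275  0.06010901]
 [-0.00130811 -0.29338767  0.95599266  0.46756688]
 [ 0.          0.          0.          1.        ]] [[332.8198081    0.         317.34564645]
 [  0.         332.8198081  243.52837788]
 [  0.           0.           1.        ]] -0.02976765833180356
[286.40658785 322.43949978]
[ 98.10514967 214.1982818 ]
[268.52647179 396.10811866]
```

View pics/w1.png

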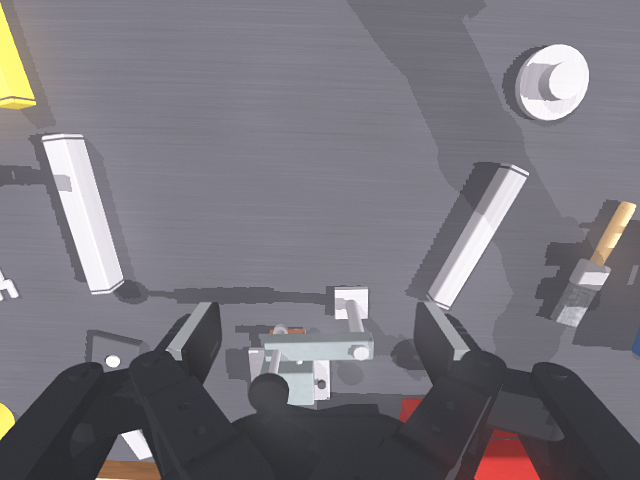

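The wrist view shows the gauge arm from (265,348) to (372,345), the knob at (269,393), the post's base at (350,302) and the tall tube at about (85,215). Next I'll refine the jig's yaw and the tube's pose with line fits.

```bash
cat > m2.py <<'E'
from h import *
import pickle
t=grab("top");d=pickle.load(open('w1.pkl','rb'))
def edge(cam,p,q,z,n=25,half=5):
    """subpixel edge between image points p,q: strongest gradient along normal; fit line on plane z"""
    g=cv2.GaussianBlur(cv2.cvtColor(cam["frame"],6).astype(np.float32),(0,0),.8);p,q=np.array(p,float),np.array(q,float)
    nn=np.array([-(q-p)[1],(q-p)[0]])/np.linalg.norm(q-p);s=np.arange(-half,half+.01,.25);W=[]
    for a in np.linspace(.1,.9,n):
        L=p+a*(q-p)+s[:,None]*nn
        v=cv2.remap(g,L[:,0].astype(np.float32),L[:,1].astype(np.float32),1).ravel()
        W.append(onz(cam,L[np.argmax(abs(np.gradient(v)))],z)[:2]*1000)
    W=np.array(W,np.float32);vx,vy,x,y=cv2.fitLine(W,cv2.DIST_HUBER,0,.5,.01).ravel()
    res=np.median(abs((W-[x,y])@[-vy,vx]));a=(np.degrees(np.arctan2(vy,vx)))%180
    return (round(a,2),W.mean(0).round(1).tolist(),"res",res.round(2))
c=lambda x,y:(250+(x-480)/4,125+(y-240)/4)
if __name__=="__main__":
    print("housing rear",edge(t,c(636,312),c(750,310),.056)); print("housing front",edge(t,c(638,403),c(752,400),.056))
    print("housing L",edge(t,c(633,312),c(637,403),.056,half=3)); print("housing R",edge(t,c(750,310),c(752,400),.056,half=3))
    print("arm front",edge(t,c(520,540),c(660,540),.13,half=3),"rear",edge(t,c(545,501),c(660,498),.13,half=3))
    print("plate rear",edge(t,c(600,288),c(785,282),.01,half=3),"L",edge(t,c(597,290),c(600,430),.01,half=3),"R",edge(t,c(787,285),c(795,405),.01,half=3))
    print("wrist arm front",edge(d,(275,337),(365,335),.13,half=4),"rear",edge(d,(270,361),(345,359),.13,half=4))
    print("tube top L/R",edge(t,(399,214),(407,291),.04),edge(t,(411,213),(419,291),.04))
    print("tube wrist L/R",edge(d,(46,140),(92,290),.04),edge(d,(81,138),(121,280),.04))
    print("tube wrist front/back",edge(d,(92,291),(122,281),.04,half=4),edge(d,(44,139),(82,138),.04,half=4))
    print("post",onz(t,c(535,519),.134),onz(d,(362,351),.134),"knob",onz(d,(269,393),.204),onz(t,c(696,498),.204))
    im=np.vstack([cv2.resize(d["frame"][320:410,230:390],(800,450),interpolation=2)])
    cv2.imwrite("pics/m2.png",im)
E
python3 m2.py
```

```text
housing rear (np.float32(95.49), [775.9000244140625, 27.299999237060547], 'res', np.float32(0.43))
housing front (np.float32(97.61), [709.0999755859375, 23.799999237060547], 'res', np.float32(3.1))
housing L (np.float32(4.15), [740.9000244140625, 69.19999694824219], 'res', np.float32(1.34))
housing R (np.float32(171.24), [745.0, -11.699999809265137], 'res', np.float32(2.56))
arm front (np.float32(93.2), [609.5999755859375, 84.5999984741211], 'res', np.float32(0.43)) rear (np.float32(94.58), [636.0999755859375, 77.9000015258789], 'res', np.float32(0.61))
plate rear (np.float32(92.61), [806.2999877929688, 29.100000381469727], 'res', np.float32(0.76)) L (np.float32(2.2), [749.7999877929688, 94.0], 'res', np.float32(0.4)) R (np.float32(3.14), [763.7000122070312, -37.79999923706055], 'res', np.float32(0.49))
wrist arm front (np.float32(94.65), [601.4000244140625, 70.4000015258789], 'res', np.float32(1.37)) rear (np.float32(93.43), [633.4000244140625, 56.599998474121094], 'res', np.float32(0.36))
tube top L/R (np.float32(7.86), [493.0, -236.3000030517578], 'res', np.float32(0.37)) (np.float32(8.11), [495.79998779296875, -272.6000061035156], 'res', np.float32(0.47))
tube wrist L/R (np.float32(7.84), [489.8999938964844, -272.79998779296875], 'res', np.float32(0.15)) (np.float32(7.81), [477.8999938964844, -220.0], 'res', np.float32(0.3))
tube wrist front/back (np.float32(106.55), [591.5999755859375, -231.39999389648438], 'res', np.float32(1.42)) (np.float32(87.51), [386.5, -258.20001220703125], 'res', np.float32(0.37))
post [0.62028738 0.11850911 0.134     ] [0.61552557 0.11998901 0.134     ] knob [0.61765538 0.0211019  0.204     ] [0.6240152  0.01921648 0.204     ]
```

View pics/m2.png

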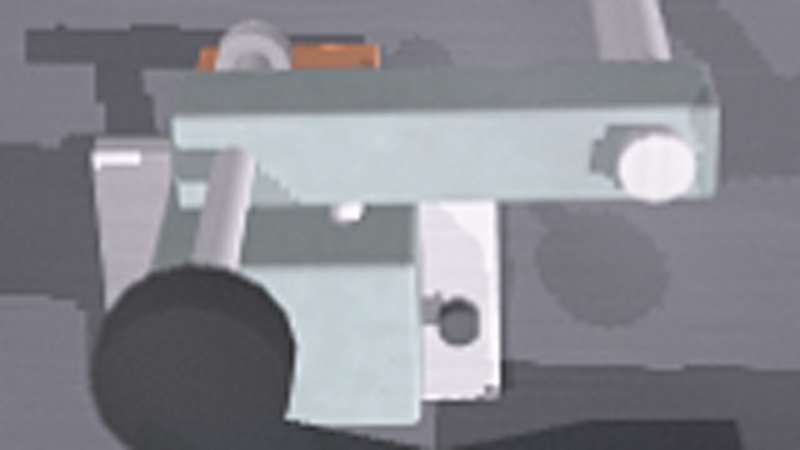

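The crop shows the arm's top face with its front edge from (172,118) to (712,103), its rear edge along y≈200, and the post cap at (657,163).

```bash
python3 - <<'E'
from m2 import *
w=lambda x,y:(230+x/5,320+y/5)
for hf in (1.5,2):
  print("arm top front",edge(d,w(185,117),w(700,104),.13,half=hf,n=40),"rear",edge(d,w(420,202),w(620,198),.13,half=hf),"bottom front",edge(d,w(300,67),w(700,62),.108,half=hf))
  print("housing right edge",edge(d,w(415,270),w(418,420),.056,half=hf),"front top",edge(d,w(260,265),w(410,262),.056,half=hf),"plate L",edge(d,w(500,210),w(500,390),.01,half=hf))
  print("shoe",edge(d,w(295,45),w(378,43),.047,half=hf))
print("post",onz(d,w(657,163),.138),onz(t,c(535,519),.138),"knob",onz(d,w(194,362),.204))
print("shoe front corners",onz(d,w(378,44),.047),onz(d,w(202,48),.047))
E
```

```text
arm top front (np.float32(93.14), [607.7000122070312, 68.80000305175781], 'res', np.float32(0.21)) rear (np.float32(92.07), [631.0999755859375, 88.19999694824219], 'res', np.float32(0.14)) bottom front (np.float32(93.98), [607.7999877929688, 83.0999984741211], 'res', np.float32(0.81))
housing right edge (np.float32(4.89), [739.0, 67.0], 'res', np.float32(0.5)) front top (np.float32(92.1), [710.0, 40.900001525878906], 'res', np.float32(0.11)) plate L (np.float32(2.73), [759.7000122070312, 92.9000015258789], 'res', np.float32(0.4))
shoe (np.float32(91.82), [641.5999755859375, 39.70000076293945], 'res', np.float32(0.16))
arm top front (np.float32(93.14), [607.7000122070312, 68.80000305175781], 'res', np.float32(0.21)) rear (np.float32(91.69), [631.0999755859375, 88.19999694824219], 'res', np.float32(0.1)) bottom front (np.float32(93.77), [607.7999877929688, 83.0999984741211], 'res', np.float32(0.81))
housing right edge (np.float32(4.6), [739.0, 67.0999984741211], 'res', np.float32(0.43)) front top (np.float32(92.1), [710.0, 40.900001525878906], 'res', np.float32(0.11)) plate L (np.float32(2.73), [759.7000122070312, 92.9000015258789], 'res', np.float32(0.4))
shoe (np.float32(96.98), [640.7000122070312, 39.70000076293945], 'res', np.float32(0.45))
post [0.61492764 0.11874288 0.138     ] [0.61965453 0.11813688 0.138     ] knob [0.6169485 0.0209161 0.204    ]
shoe front corners [0.64157901 0.0516913  0.047     ] [0.6447863  0.00105259 0.047     ]
```

```bash
python3 -c "
from h import *
go([.4405,-.2645,.14],97.84)"
```

```text
t 1.9333 tcp [0.4595 0.0638 0.3401] yang 92.15 tilt [-0.0006  0.0001] F [-0.32  0.16  0.15] w 0.0854 j7 1.35
shift [  3.12 -32.74  20.01]
roll -0.0994
```

Request:
{"name": "apply_moves", "arguments": {
  "moves": [
    [[3.1,-32.7,12],-0.1],
    [[3.1,-32.7,12],-0.1],
    [[3.1,-32.7,12],-0.1],
    [[3.1,-32.7,12],-0.1],
    [[3.1,-32.7,12],-0.1],
    [[3.1,-32.7,20],-0.1],
    [[3.1,-32.7,20],-0.1],
    [[3.1,-32.7,20],-0.1],
    [[3.1,-32.7,20],-0.1],
    [[3.1,-32.7,20],-0.1]
  ]
}}

```text
clock: 2.77
tcp_pos: [0.4387, -0.2674, 0.1371]
orientation: [0.209, -3.13, 0.0]
contact_force: [-0.3, 0.8, 0.7]
grip_width: 0.0853
```

```bash
python3 - <<'E'
from h import *
go([.4405,-.2645,.14],97.84)
d=grab("wrist");
import pickle;pickle.dump(d,open('w2.pkl','wb'))
im=d["frame"].copy()
cv2.imwrite("pics/w2.png",im)
for x,y in((-110,-15),(-110,15),(110,15),(110,-15)):
    a=np.radians(7.84);P=[.495+(x*np.cos(a)-y*np.sin(a))/1000,-.257+(x*np.sin(a)+y*np.cos(a))/1000,.04];print(proj(d,P).round(1))
E
```

```text
t 2.7667 tcp [ 0.4387 -0.2674  0.1371] yang 97.66 tilt [-0.0042 -0.0004] F [-0.25  0.75  0.66] w 0.0853 j7 2.48
shift [-0.22  0.26 -0.29]
roll -0.0032
[299.3 178.5]
[344.3 178.3]
[338.9 436.4]
[304.3 436.4]
```

View pics/w2.png

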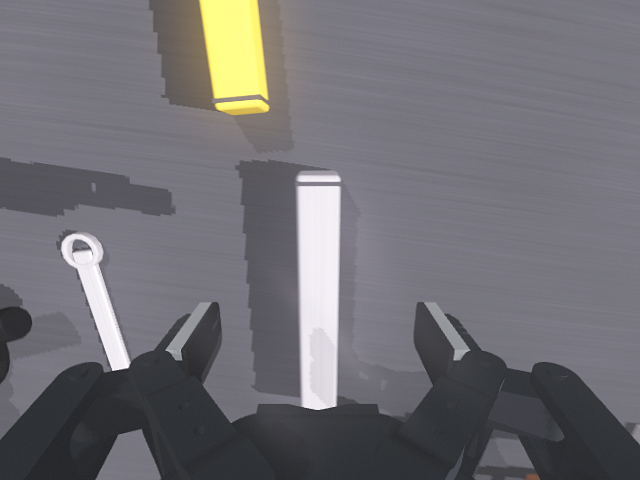

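The wrist view shows the tube's rear end at (318,178), with its axis near column 319 and square between the open fingers. It lies about 2 mm further to −y than estimated. I'll descend.

Request:
{"name": "apply_moves", "arguments": {
  "moves": [
    [[0,-0.2,4],0],
    [[0,-0.2,8],0],
    [[0,-0.2,10],0],
    [[0,-0.2,10.5],0],
    [[0,-0.2,10.5],0],
    [[0,-0.2,10.5],0]
  ]
}}

```text
clock: 3.32
tcp_pos: [0.4419, -0.2672, 0.0364]
orientation: [-0.214, 3.133, -0.0]
contact_force: [-0.2, 0.7, -0.0]
grip_width: 0.0852
```

```bash
python3 -c "
from h import *
go([.4405,-.2663,.020],97.84)"
```

```text
t 3.3167 tcp [ 0.4419 -0.2672  0.0364] yang 97.8 tilt [ 0.0012 -0.0002] F [-0.19  0.7  -0.01] w 0.0852 j7 2.62
shift [0.13 0.11 1.64]
roll -0.0007
```

Request:
{"name": "apply_moves", "arguments": {
  "moves": [
    [[0,0,0.8],0],
    [[0,0,1.6],0],
    [[0,0,1.6],0]
  ]
}}

```text
clock: 3.57
tcp_pos: [0.441, -0.267, 0.019]
orientation: [-0.213, 3.134, 0.001]
contact_force: [-0.5, 0.4, 0.5]
grip_width: 0.0857
```

Request:
{"name": "apply_moves", "arguments": {
  "moves": [
    [[0,0,0],0],
    [[0,0,0],0],
    [[0,0,0],0],
    [[0,0,0],0],
    [[0,0,0],0],
    [[0,0,0],0],
    [[0,0,0],0],
    [[0,0,0],0]
  ],
  "claw": 0,
  "grip_force": 70
}}

```text
clock: 4.23
tcp_pos: [0.4409, -0.2672, 0.0197]
orientation: [-0.213, 3.134, 0.001]
contact_force: [-0.2, 3.0, 6.2]
grip_width: 0.0294
```

```bash
python3 -c "
from h import *
go(None)"
```

```text
t 4.2333 tcp [ 0.4409 -0.2672  0.0197] yang 97.76 tilt [0.0002 0.0007] F [-0.22  2.99  6.25] w 0.0294 j7 2.64
```

Gripped at a width of 29.4 mm. I'll lift it low and carry it to the lane.

Request:
{"name": "apply_moves", "arguments": {
  "moves": [
    [[0,0,-1],0],
    [[0,0,-2],0],
    [[0,0,-2.5],0],
    [[0,0,-2.5],0]
  ]
}}

```text
clock: 4.57
tcp_pos: [0.4414, -0.2679, 0.0457]
orientation: [-0.212, 3.133, -0.002]
contact_force: [0.1, -0.2, -4.9]
grip_width: 0.0293
```

```bash
python3 -c "
from h import *
go([.46,.0131,.042],92.8)"
```

```text
t 4.5667 tcp [ 0.4414 -0.2679  0.0457] yang 97.75 tilt [ 0.0019 -0.0009] F [ 0.07 -0.18 -4.9 ] w 0.0293 j7 2.61
shift [-5.62 27.59  0.35]
roll 0.0863
```

Request:
{"name": "apply_moves", "arguments": {
  "moves": [
    [[-0.4,1.5,0.3],0.0],
    [[-0.9,4,0.3],0.01],
    [[-1.5,7,0.3],0.02],
    [[-2.1,10,0.3],0.03],
    [[-2.8,13,0.3],0.04],
    [[-3.4,16,0.3],0.05],
    [[-4,19,0.3],0.06],
    [[-4.7,22,0.3],0.07],
    [[-5.2,24.8,0.3],0.08],
    [[-5.6,27.6,0.3],0.086]
  ]
}}

```text
clock: 5.4
tcp_pos: [0.4592, 0.0153, 0.0414]
orientation: [-0.077, 3.14, 0.0]
contact_force: [-0.1, 0.4, -4.9]
grip_width: 0.0291
```

```bash
python3 - <<'E'
from h import *
t=grab("top");s=grab("scene")
go([.492,.0147,.022],92.8)
def c(i,x,y,w,h,k): return cv2.resize(i[y:y+h,x:x+w],None,fx=k,fy=k,interpolation=cv2.INTER_CUBIC)
a=c(t["frame"],240,120,130,150,4);b=c(s["frame"],210,240,150,120,4)
import pickle;pickle.dump(t,open("t3.pkl","wb"))
b=cv2.resize(b,(280,224));b=np.pad(b,((0,376),(0,0),(0,0)));cv2.imwrite("pics/m3.png",np.hstack([a,b]))
E
```

```text
t 5.5 tcp [0.4591 0.0194 0.041 ] yang 93.31 tilt [-0.0011  0.0027] F [-0.92  0.69 -4.26] w 0.0288 j7 2.02
shift [-3.26 -0.66  1.9 ]
roll 0.0089
```

View pics/m3.png

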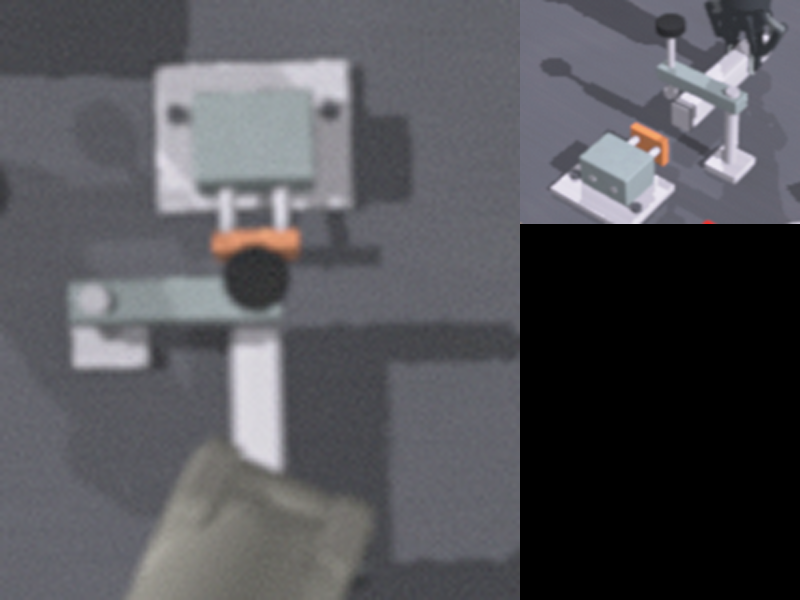

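The top view shows the tube between (231,335) and (283,465) in crop pixels, entering under the arm. The shoe spans (212–300, 243). I'll measure both in this same camera.

```bash
cat > m4.py <<'E'
import m2,pickle,sys
from h import *
edge=m2.edge
def run(t,z,tube):
    k=lambda x,y:(240+x/4,120+y/4)
    print("hous L",edge(t,k(195,97),k(198,185),.056,half=1.5),"R",edge(t,k(312,94),k(314,183),.056,half=1.5))
    print("hous rear",edge(t,k(196,93),k(310,91),.056,half=1.5),"front",edge(t,k(198,187),k(313,184),.056,half=1.5))
    print("plate L",edge(t,k(156,66),k(158,212),.01,half=1.5),"R",edge(t,k(350,63),k(353,207),.01,half=1.5),"rear",edge(t,k(156,65),k(348,61),.01,half=1.5))
    print("shoe L",edge(t,k(213,235),k(214,255),.047,half=1.5),"R",edge(t,k(299,232),k(299,252),.047,half=1.5))
    print("arm F",edge(t,k(70,323),k(280,321),.13,half=1.5),"R",edge(t,k(130,279),k(220,276),.13,half=1.5))
    for a,b in tube: print("tube",edge(t,k(*a),k(*b),z,half=1.5))
if __name__=="__main__":
    run(pickle.load(open("t3.pkl","rb")),.061,[((231,335),(233,450)),((283,335),(283,465))])
E
python3 m4.py; python3 -c "
from h import *
go([.492,.0147,.022],92.8)"
```

```text
hous L (np.float32(3.96), [738.7000122070312, 66.5999984741211], 'res', np.float32(0.17)) R (np.float32(1.31), [742.5999755859375, -11.800000190734863], 'res', np.float32(2.01))
hous rear (np.float32(95.29), [775.5, 27.200000762939453], 'res', np.float32(0.47)) front (np.float32(99.36), [709.4000244140625, 23.600000381469727], 'res', np.float32(1.74))
plate L (np.float32(2.44), [750.5, 94.0], 'res', np.float32(0.22)) R (np.float32(2.86), [756.9000244140625, -38.0], 'res', np.float32(0.71)) rear (np.float32(93.22), [806.4000244140625, 29.399999618530273], 'res', np.float32(0.87))
shoe L (np.float32(9.18), [671.7000122070312, 52.400001525878906], 'res', np.float32(0.11)) R (np.float32(0.34), [675.4000244140625, -5.599999904632568], 'res', np.float32(0.11))
arm F (np.float32(91.5), [609.5, 69.30000305175781], 'res', np.float32(1.05)) R (np.float32(95.42), [636.9000244140625, 70.19999694824219], 'res', np.float32(0.48))
tube (np.float32(1.75), [573.2999877929688, 35.79999923706055], 'res', np.float32(0.19))
tube (np.float32(2.64), [569.4000244140625, 4.099999904632568], 'res', np.float32(0.37))
t 5.55 tcp [0.4591 0.0165 0.0412] yang 93.15 tilt [-0.0004  0.001 ] F [ 0.51 -0.9  -4.54] w 0.0294 j7 2.02
shift [-3.28 -0.37  1.92]
roll 0.0062
```

```bash
python3 - <<'E'
from h import *
from m2 import edge
k=lambda x,y:(240+x/4,120+y/4)
for i in range(3):
    t=grab("top");go([.492,.0140,.022],93)
    A,B=[edge(t,k(*a),k(*b),.061,half=2) for a,b in[((231,335),(233,450)),((283,335),(283,465))]];print(A,B)
E
```

```text
t 5.65 tcp [0.459  0.0134 0.0414] yang 92.85 tilt [-0.0001 -0.0003] F [-0.34 -1.13 -5.83] w 0.0292 j7 2.02
shift [-3.3  -0.1   1.94]
roll -0.0026
(np.float32(2.74), [573.2000122070312, 38.0], 'res', np.float32(0.32)) (np.float32(2.31), [569.2999877929688, 6.5], 'res', np.float32(0.2))
t 5.7 tcp [0.459  0.0127 0.0414] yang 92.76 tilt [-0.     -0.0004] F [-1.06 -0.23 -4.93] w 0.029 j7 2.02
shift [-3.31 -0.03  1.94]
roll -0.0042
(np.float32(1.78), [573.2999877929688, 35.900001525878906], 'res', np.float32(0.28)) (np.float32(1.64), [569.4000244140625, 4.599999904632568], 'res', np.float32(0.0))
t 5.75 tcp [0.4589 0.0124 0.0414] yang 92.71 tilt [-0.     -0.0004] F [ 0.38  0.05 -6.2 ] w 0.0291 j7 2.02
shift [-3.31  0.01  1.94]
roll -0.005
(np.float32(4.66), [573.4000244140625, 35.29999923706055], 'res', np.float32(0.4)) (np.float32(2.12), [569.4000244140625, 4.699999809265137], 'res', np.float32(0.34))
```

```bash
python3 -c "
from h import *
go([.488,.0122,.0198],93)"
```

```text
t 5.75 tcp [0.4589 0.0124 0.0414] yang 92.71 tilt [-0.     -0.0004] F [ 0.38  0.05 -6.2 ] w 0.0291 j7 2.02
shift [-2.9  -0.15  2.16]
roll -0.005
```

Request:
{"name": "apply_moves", "arguments": {
  "moves": [
    [[-1,-0.1,0.2],-0.002],
    [[-2,-0.15,0.5],-0.005],
    [[-2.9,-0.15,1],-0.005],
    [[-2.9,-0.15,1.4],-0.005],
    [[-2.9,-0.15,1.7],-0.005],
    [[-2.9,-0.15,1.9],-0.005],
    [[-2.9,-0.15,1.9],-0.005],
    [[-2.9,-0.15,1.9],-0.005],
    [[-2.9,-0.15,1.9],-0.005],
    [[-2.9,-0.15,1.9],-0.005]
  ]
}}

```text
clock: 6.58
tcp_pos: [0.4881, 0.0135, 0.0225]
orientation: [-0.085, 3.14, 0.0]
contact_force: [-0.2, -0.1, -3.7]
grip_width: 0.0294
```

```bash
python3 - <<'E'
from h import *
from m2 import edge
go([.488,.0122,.0198],93)
k=lambda x,y:(240+x/4,120+y/4)
t=grab("top")
for a,b in[((231,335),(233,430)),((283,335),(283,430))]: print(edge(t,k(*a),k(*b),.043,half=2))
cv2.imwrite("pics/t4.png",t["frame"])
E
```

```text
t 6.6333 tcp [0.4881 0.0135 0.0226] yang 93.11 tilt [0.0003 0.0002] F [-0.51  0.34 -5.01] w 0.0291 j7 2.05
shift [ 0.02 -0.13  0.28]
roll 0.0019
(np.float32(3.43), [582.0, 35.0], 'res', np.float32(0.73))
(np.float32(3.15), [582.9000244140625, 4.699999809265137], 'res', np.float32(0.46))
```

Request:
{"name": "apply_moves", "arguments": {
  "moves": [
    [[0,-0.06,0.1],0],
    [[0,-0.12,0.18],0],
    [[0,-0.12,0.26],0],
    [[0,-0.12,0.28],0],
    [[0,-0.12,0.28],0],
    [[0,-0.12,0.28],0]
  ]
}}

```text
clock: 7.18
tcp_pos: [0.4882, 0.0121, 0.0198]
orientation: [-0.085, 3.14, 0.0]
contact_force: [-1.6, 0.3, 2.1]
grip_width: 0.0293
```

```bash
python3 - <<'E'
from h import *
from m2 import edge
go([.488,.0122,.0198],93)
k=lambda x,y:(240+x/4,120+y/4)
for i in range(2):
  t=grab("top")
  for a,b in[((231,335),(233,430)),((283,335),(283,430))]: print(edge(t,k(*a),k(*b),.04,half=2))
go(None)
E
```

```text
t 7.2333 tcp [0.4882 0.0122 0.0197] yang 93.09 tilt [0.0001 0.0001] F [-2.32 -0.83  2.35] w 0.0294 j7 2.05
shift [ 0.02  0.01 -0.01]
roll 0.0016
(np.float32(3.11), [582.5, 33.29999923706055], 'res', np.float32(0.64))
(np.float32(3.88), [583.2999877929688, 3.299999952316284], 'res', np.float32(0.59))
(np.float32(2.21), [582.5, 33.5], 'res', np.float32(0.53))
(np.float32(5.08), [583.2999877929688, 3.0], 'res', np.float32(0.46))
t 7.3333 tcp [0.4882 0.0121 0.0198] yang 93.09 tilt [0.0001 0.0001] F [-3.02 -0.64  3.93] w 0.0293 j7 2.05
```

Request:
{"name": "apply_moves", "arguments": {
  "moves": [
    [[0,0,0],0],
    [[0,0,0],0],
    [[0,0,0],0],
    [[0,0,0],0],
    [[0,0,0],0],
    [[0,0,0],0],
    [[0,0,0],0]
  ],
  "claw": 1
}}

```text
clock: 7.92
tcp_pos: [0.4883, 0.0122, 0.0196]
orientation: [-0.085, 3.14, -0.0]
contact_force: [-0.8, -0.2, 0.5]
grip_width: 0.0854
```

Request:
{"name": "apply_moves", "arguments": {
  "moves": [
    [[0,0,-2],0],
    [[0,0,-5],0],
    [[0,0,-9],0],
    [[0,0,-13],0],
    [[0,0,-17],0],
    [[0,0,-21],0],
    [[0,0,-25],0],
    [[0,0,-25],0],
    [[0,0,-25],0]
  ]
}}

```text
clock: 8.67
tcp_pos: [0.4895, 0.0126, 0.2716]
orientation: [-0.086, 3.136, 0.005]
contact_force: [0.3, 0.3, -0.7]
grip_width: 0.0855
```

```bash
python3 - <<'E'
from h import *
import pickle
d=grab("wrist");go([.622,.020,.27],93)
cv2.imwrite("pics/w5.png",d["frame"]);pickle.dump(d,open("w5.pkl","wb"))
E
```

```text
t 8.7167 tcp [0.4882 0.0127 0.2699] yang 93.14 tilt [0.0011 0.0016] F [-0.12 -0.13 -2.05] w 0.0859 j7 1.67
shift [-1.34e+01 -0.00e+00  1.00e-02]
roll 0.0025
```

View pics/w5.png

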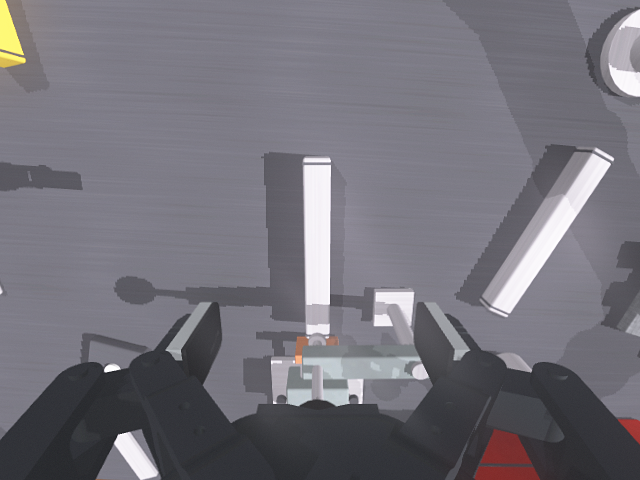

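The wrist view shows the tube (columns 303–331, centre 317) in line with the shoe (296–337, centre 316.5). Next is the gauge.

Request:
{"name": "apply_moves", "arguments": {
  "moves": [
    [[-2,0,0],0],
    [[-5,0,0],0],
    [[-8,0,0],0],
    [[-11,0,0],0],
    [[-13.4,0,0],0],
    [[-13.4,0,1],0],
    [[-13.4,0,2],0],
    [[-13.4,0,3],0],
    [[-13.4,0,3.5],0],
    [[-13.4,0,3.5],0]
  ],
  "claw": 0
}}

```text
clock: 9.55
tcp_pos: [0.6199, 0.0195, 0.2324]
orientation: [0.084, -3.136, -0.0]
contact_force: [-0.6, -0.7, 0.4]
grip_width: 0.0001
```

```bash
python3 - <<'E'
from h import *
go([.622,.020,.218],93)
s=grab("scene");cv2.imwrite("pics/s6.png",cv2.resize(s["frame"][180:380,200:400],(600,600),interpolation=2))
E
```

```text
t 9.55 tcp [0.6199 0.0195 0.2324] yang 93.08 tilt [-0.004  0.   ] F [-0.56 -0.74  0.39] w 0.0001 j7 1.86
shift [-0.21  0.03  1.44]
roll 0.0014
```

View pics/s6.png

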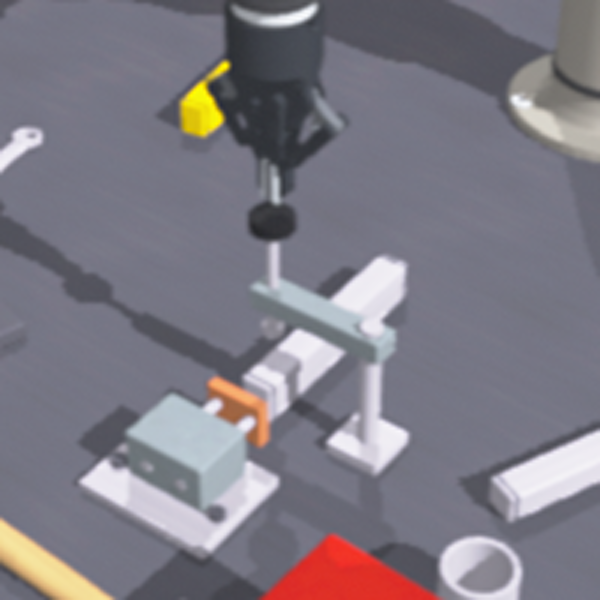

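The fingertips are centred above the knob at (272,215). I'll press it down gently.

Request:
{"name": "apply_moves", "arguments": {
  "moves": [
    [[0,0,0.8],0],
    [[0,0,1.3],0],
    [[0,0,1.8],0],
    [[0,0,2.3],0],
    [[0,0,2.9],0],
    [[0,0,3.5],0],
    [[0,0,4.1],0],
    [[0,0,4.5],0],
    [[0,0,4.8],0],
    [[0,0,4.8],0]
  ]
}}

```text
clock: 10.43
tcp_pos: [0.622, 0.0197, 0.186]
orientation: [0.085, -3.14, -0.0]
contact_force: [-1.4, 1.2, 2.7]
grip_width: 0.0003
```

Request:
{"name": "apply_moves", "arguments": {
  "moves": [
    [[0,0,0.15],0],
    [[0,0,0.3],0],
    [[0,0,0.4],0],
    [[0,0,0.4],0]
  ]
}}

```text
clock: 10.77
tcp_pos: [0.622, 0.0197, 0.1825]
orientation: [0.085, -3.14, -0.0]
contact_force: [-1.0, 1.9, 2.4]
grip_width: 0.0002
```

Request:
{"name": "apply_moves", "arguments": {
  "moves": [
    [[0,0,0.1],0],
    [[0,0,0.2],0],
    [[0,0,0.25],0],
    [[0,0,0.25],0]
  ]
}}

```text
clock: 11.1
tcp_pos: [0.622, 0.0197, 0.18]
orientation: [0.085, -3.14, -0.0]
contact_force: [-1.3, 2.4, 2.9]
grip_width: 0.0
```

Request:
{"name": "apply_moves", "arguments": {
  "moves": [
    [[0,0,0.1],0],
    [[0,0,0.2],0],
    [[0,0,0.2],0],
    [[0,0,0.2],0]
  ]
}}

```text
clock: 11.43
tcp_pos: [0.6221, 0.0196, 0.1782]
orientation: [-0.085, 3.14, 0.0]
contact_force: [-2.4, 2.4, 5.0]
grip_width: 0.0001
```

Request:
{"name": "apply_moves", "arguments": {
  "moves": [
    [[0,0,0.05],0],
    [[0,0,0.1],0],
    [[0,0,0.1],0],
    [[0,0,0.1],0]
  ]
}}

```text
clock: 11.77
tcp_pos: [0.6221, 0.0196, 0.1781]
orientation: [-0.085, 3.14, 0.002]
contact_force: [-4.9, 2.2, 12.8]
grip_width: -0.0003
```

The foot is on the tube: the force rose and the TCP stopped. I'll ease off slightly and hold for over a second.

Request:
{"name": "apply_moves", "arguments": {
  "moves": [
    [[0,0,-0.05],0],
    [[0,0,-0.05],0],
    [[0,0,-0.05],0],
    [[0,0,-0.05],0],
    [[0,0,-0.05],0],
    [[0,0,-0.05],0],
    [[0,0,-0.05],0],
    [[0,0,-0.05],0],
    [[0,0,-0.05],0],
    [[0,0,-0.05],0]
  ]
}}

```text
clock: 12.6
tcp_pos: [0.6221, 0.0196, 0.1782]
orientation: [-0.085, 3.14, 0.001]
contact_force: [-4.6, 2.0, 9.4]
grip_width: -0.0
```

Request:
{"name": "apply_moves", "arguments": {
  "moves": [
    [[0,0,0],0],
    [[0,0,0],0],
    [[0,0,0],0],
    [[0,0,0],0],
    [[0,0,0],0],
    [[0,0,0],0]
  ]
}}

```text
clock: 13.1
tcp_pos: [0.6221, 0.0196, 0.1782]
orientation: [-0.085, 3.14, 0.001]
contact_force: [-3.6, 3.0, 8.3]
grip_width: 0.0
```

Request:
{"name": "apply_moves", "arguments": {
  "moves": [
    [[0,0,-0.4],0],
    [[0,0,-0.9],0],
    [[0,0,-1.5],0],
    [[0,0,-2.1],0],
    [[0,0,-2.7],0],
    [[0,0,-3.3],0],
    [[0,0,-4],0],
    [[0,0,-5],0],
    [[0,0,-7],0],
    [[0,0,-9],0]
  ]
}}

```text
clock: 13.93
tcp_pos: [0.6214, 0.0189, 0.2681]
orientation: [0.084, -3.139, 0.002]
contact_force: [-0.0, -0.3, 0.3]
grip_width: -0.0004
```

```bash
python3 - <<'E'
from h import *
from m2 import edge
go([.485,.012,.27],93)
t=grab("top");s=grab("scene")
a=cv2.resize(s["frame"][220:370,210:360],(450,450),interpolation=2)
cv2.imwrite("pics/s7.png",a)
E
```

```text
t 13.9833 tcp [0.6238 0.0183 0.2727] yang 93.04 tilt [ 0.0052 -0.0003] F [ 2.49 -1.04  2.27] w 0.0001 j7 1.84
shift [13.89  0.11  0.2 ]
roll 0.0007
```

View pics/s7.png

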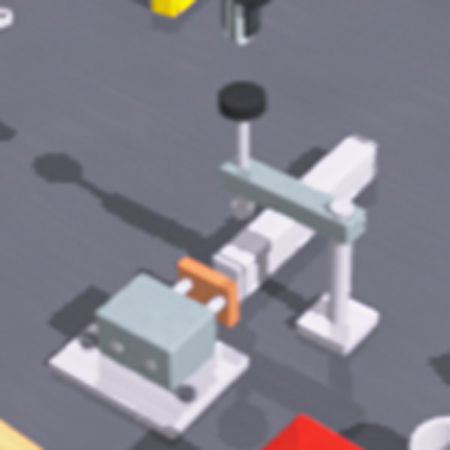

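The knob is back up at (242,100) and the foot is clear of the tube. I'll go back, regrasp and push.

Request:
{"name": "apply_moves", "arguments": {
  "moves": [
    [[3,0,0],0],
    [[6,0,0],0],
    [[9,0,0],0],
    [[12,0,0],0],
    [[13.6,0.05,0],0],
    [[13.6,0.05,3],0],
    [[13.6,0.05,7],0],
    [[13.6,0.05,11],0],
    [[13.6,0.05,14],0],
    [[13.6,0.05,16],0]
  ],
  "claw": 1
}}

```text
clock: 14.92
tcp_pos: [0.4836, 0.0122, 0.1041]
orientation: [0.085, -3.135, 0.002]
contact_force: [1.0, -0.2, 0.1]
grip_width: 0.0852
```

```bash
python3 - <<'E'
from h import *
import pickle
from m2 import edge
d=grab("wrist");d=grab("wrist");go([.488,.0122,.0197],93.05)
f=d["frame"];cv2.imwrite("pics/w8.png",f)
g=cv2.cvtColor(f,6)
for rr in(200,240,300,340): 
    row=np.where(g[rr,260:380]>190)[0]+260;print(rr,row.min() if len(row) else None,row.max() if len(row) else None)
E
```

```text
t 15.0667 tcp [0.4847 0.0119 0.1064] yang 93.06 tilt [-0.004  -0.0018] F [ 0.25 -0.82  0.5 ] w 0.0856 j7 1.95
shift [-0.37  0.03  8.67]
roll 0.0002
200 295 342
240 295 341
300 296 340
340 299 339
```

Request:
{"name": "apply_moves", "arguments": {
  "moves": [
    [[-0.2,0,3],0],
    [[-0.2,0,6],0],
    [[-0.2,0,8],0],
    [[-0.2,0,8.6],0],
    [[-0.2,0,8.6],0],
    [[-0.2,0,8.6],0]
  ]
}}

```text
clock: 15.57
tcp_pos: [0.4893, 0.0126, 0.023]
orientation: [-0.085, 3.138, 0.0]
contact_force: [-0.5, 0.2, 0.5]
grip_width: 0.0854
```

```bash
python3 -c "
from h import *
go([.488,.0122,.0200],93.05)"
```

```text
t 15.5667 tcp [0.4893 0.0126 0.023 ] yang 93.09 tilt [0.002  0.0003] F [-0.48  0.17  0.48] w 0.0854 j7 2.09
shift [ 0.13 -0.03  0.3 ]
roll 0.0007
```

Request:
{"name": "apply_moves", "arguments": {
  "moves": [
    [[0,-0.03,0.3],0],
    [[0,-0.03,0.3],0],
    [[0,-0.03,0.3],0]
  ]
}}

```text
clock: 15.82
tcp_pos: [0.4888, 0.0126, 0.0195]
orientation: [-0.085, 3.139, 0.001]
contact_force: [-0.1, 0.6, 0.3]
grip_width: 0.0854
```

Request:
{"name": "apply_moves", "arguments": {
  "moves": [
    [[0,0,0],0],
    [[0,0,0],0],
    [[0,0,0],0],
    [[0,0,0],0],
    [[0,0,0],0],
    [[0,0,0],0],
    [[0,0,0],0],
    [[0,0,0],0]
  ],
  "claw": 0,
  "grip_force": 80
}}

```text
clock: 16.48
tcp_pos: [0.4883, 0.0124, 0.0188]
orientation: [-0.085, 3.14, 0.0]
contact_force: [-1.0, 0.7, 5.4]
grip_width: 0.0289
```

```bash
python3 -c "
from h import *
go(None)
t=grab('top');cv2.imwrite('pics/t9.png',t['frame'])"
```

```text
t 16.4833 tcp [0.4883 0.0124 0.0188] yang 93.11 tilt [0.0002 0.0002] F [-1.    0.66  5.45] w 0.0289 j7 2.09
```

Request:
{"name": "apply_moves", "arguments": {
  "moves": [
    [[-0.15,0,-0.04],0],
    [[-0.3,0,-0.06],0],
    [[-0.45,0,-0.06],0],
    [[-0.6,0,-0.06],0],
    [[-0.6,0,-0.06],0],
    [[-0.6,0,-0.06],0]
  ]
}}

```text
clock: 17.03
tcp_pos: [0.4885, 0.0124, 0.0188]
orientation: [0.084, -3.13, -0.003]
contact_force: [-18.4, -0.0, 22.9]
grip_width: 0.0291
```

Request:
{"name": "apply_moves", "arguments": {
  "moves": [
    [[-0.1,0,0],0],
    [[-0.2,0,0],0],
    [[-0.2,0,0],0],
    [[-0.2,0,0],0]
  ]
}}

```text
clock: 17.37
tcp_pos: [0.489, 0.0125, 0.0187]
orientation: [0.084, -3.128, -0.004]
contact_force: [-21.1, -0.7, 26.1]
grip_width: 0.029
```

Request:
{"name": "apply_moves", "arguments": {
  "moves": [
    [[-0.1,0,0],0],
    [[-0.2,0,0],0],
    [[-0.2,0,0],0],
    [[-0.2,0,0],0]
  ]
}}

```text
clock: 17.7
tcp_pos: [0.4891, 0.0125, 0.0187]
orientation: [0.084, -3.124, -0.006]
contact_force: [-27.9, 1.0, 35.6]
grip_width: 0.0294
```

Request:
{"name": "apply_moves", "arguments": {
  "moves": [
    [[-0.1,0,0],0],
    [[-0.2,0,0],0],
    [[-0.2,0,0],0],
    [[-0.2,0,0],0]
  ]
}}

```text
clock: 18.03
tcp_pos: [0.4909, 0.0125, 0.0186]
orientation: [0.082, -3.124, -0.006]
contact_force: [-26.1, 0.4, 34.5]
grip_width: 0.0292
```

The forward push jams. The upward force is high (35 N) and the TCP hardly moves, so the fingertips are most likely bearing on the table. I'll back off, open, raise 4 mm and regrasp.

Request:
{"name": "apply_moves", "arguments": {
  "moves": [
    [[0.3,0,0],0],
    [[0.6,0,0],0],
    [[0.95,0,0],0],
    [[0.95,0,0],0],
    [[0.95,0,0],0]
  ]
}}

```text
clock: 18.45
tcp_pos: [0.4907, 0.0126, 0.0191]
orientation: [0.085, -3.14, -0.0]
contact_force: [0.1, -0.6, 2.1]
grip_width: 0.0294
```

Request:
{"name": "apply_moves", "arguments": {
  "moves": [
    [[0,0,-0.1],0],
    [[0,0,-0.2],0],
    [[0,0,-0.3],0],
    [[0,0,-0.4],0],
    [[0,0,-0.4],0],
    [[0,0,-0.4],0],
    [[0,0,-0.4],0]
  ],
  "claw": 1
}}

```text
clock: 19.03
tcp_pos: [0.4908, 0.0126, 0.0232]
orientation: [-0.085, 3.14, -0.0]
contact_force: [0.7, 0.0, 0.5]
grip_width: 0.0852
```

```bash
python3 - <<'E'
from h import *
from m2 import edge
go([.49,.0122,.025],93.05)
d=grab("wrist");t=grab("top");cv2.imwrite("pics/w10.png",d["frame"]);cv2.imwrite("pics/t10.png",t["frame"])
k=lambda x,y:(240+x/4,120+y/4)
for a,b in[((231,335),(233,430)),((283,335),(283,430))]: print(edge(t,k(*a),k(*b),.04,half=2))
s=grab("scene");im=cv2.resize(s["frame"][220:370,210:360],(600,600),interpolation=2)
cv2.imwrite("pics/m10.png",im)
E
```

```text
t 19.0833 tcp [0.4907 0.0126 0.0231] yang 93.11 tilt [-0.  0.] F [ 0.99  0.33 -0.79] w 0.0852 j7 2.08
shift [ 0.07 -0.04 -0.19]
roll 0.001
(np.float32(2.55), [582.5, 33.900001525878906], 'res', np.float32(1.4))
(np.float32(2.98), [583.2999877929688, 2.4000000953674316], 'res', np.float32(0.57))
```

View pics/m10.png

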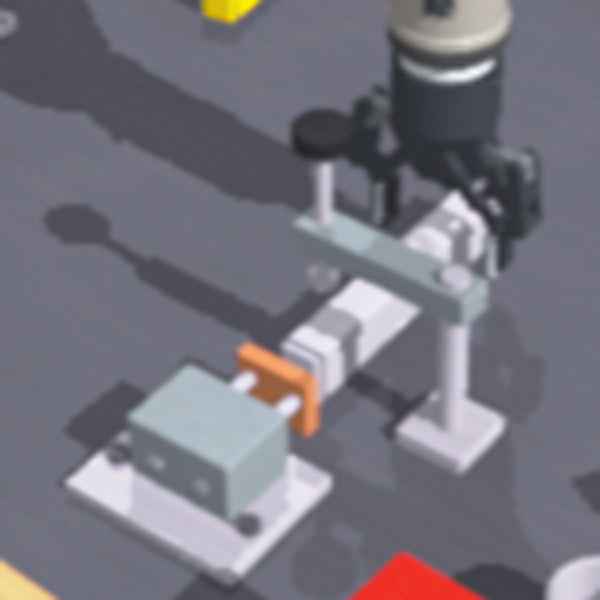

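The scene view shows the tube still flat in the lane with a gap to the shoe, and the knob up. I'll regrasp slightly higher.

Request:
{"name": "apply_moves", "arguments": {
  "moves": [
    [[0,0,-0.1],0],
    [[0,0,-0.1],0],
    [[0,0,-0.1],0],
    [[0,0,-0.1],0],
    [[0,0,-0.1],0],
    [[0,0,-0.1],0],
    [[0,0,-0.1],0],
    [[0,0,-0.1],0],
    [[0,0,-0.1],0]
  ],
  "claw": 0
}}

```text
clock: 19.98
tcp_pos: [0.4908, 0.0126, 0.0244]
orientation: [-0.085, 3.14, 0.001]
contact_force: [-0.7, 0.2, 4.9]
grip_width: 0.0288
```

Request:
{"name": "apply_moves", "arguments": {
  "moves": [
    [[-0.05,0,0],0],
    [[-0.1,0,0],0],
    [[-0.2,0,0],0],
    [[-0.2,0,0],0]
  ]
}}

```text
clock: 20.32
tcp_pos: [0.4908, 0.0126, 0.0244]
orientation: [0.085, -3.137, -0.002]
contact_force: [-7.8, 0.2, 14.6]
grip_width: 0.0287
```

Pushing forward also builds downward load, since the arm's compliance presses the tube onto the table. I'll unload vertically until the tool carries most of the tube's weight.

Request:
{"name": "apply_moves", "arguments": {
  "moves": [
    [[0.1,0,-0.03],0],
    [[0.1,0,-0.06],0],
    [[0.1,0,-0.1],0],
    [[0.1,0,-0.1],0]
  ]
}}

```text
clock: 20.65
tcp_pos: [0.4912, 0.0127, 0.0248]
orientation: [0.085, -3.139, 0.0]
contact_force: [-0.1, -0.0, -3.6]
grip_width: 0.0285
```

Request:
{"name": "apply_moves", "arguments": {
  "moves": [
    [[0,0,-0.05],0],
    [[0,0,-0.05],0],
    [[0,0,-0.05],0]
  ]
}}

```text
clock: 20.9
tcp_pos: [0.4917, 0.0127, 0.0255]
orientation: [0.085, -3.14, 0.0]
contact_force: [-0.1, -0.7, -4.3]
grip_width: 0.0288
```

Request:
{"name": "apply_moves", "arguments": {
  "moves": [
    [[-0.1,0,0],0],
    [[-0.2,0,0],0],
    [[-0.3,0,0],0],
    [[-0.4,0,0],0],
    [[-0.4,0,0],0],
    [[-0.4,0,0],0]
  ]
}}

```text
clock: 21.4
tcp_pos: [0.4958, 0.0129, 0.0257]
orientation: [-0.085, 3.14, -0.0]
contact_force: [-0.0, -0.2, -5.0]
grip_width: 0.0287
```

Request:
{"name": "apply_moves", "arguments": {
  "moves": [
    [[-0.1,0,0],0],
    [[-0.2,0,0],0],
    [[-0.3,0,0],0],
    [[-0.4,0,0],0],
    [[-0.4,0,0],0],
    [[-0.4,0,0],0]
  ]
}}

```text
clock: 21.9
tcp_pos: [0.4998, 0.0131, 0.0257]
orientation: [-0.085, 3.14, -0.0]
contact_force: [0.3, -0.8, -4.5]
grip_width: 0.0289
```

Request:
{"name": "apply_moves", "arguments": {
  "moves": [
    [[-0.1,0,0],0],
    [[-0.2,0,0],0],
    [[-0.2,0,0],0],
    [[-0.2,0,0],0]
  ]
}}

```text
clock: 22.23
tcp_pos: [0.5018, 0.0132, 0.0257]
orientation: [-0.085, 3.14, 0.0]
contact_force: [0.9, 0.1, -5.1]
grip_width: 0.0286
```

Request:
{"name": "apply_moves", "arguments": {
  "moves": [
    [[-0.1,0,0],0],
    [[-0.2,0,0],0],
    [[-0.2,0,0],0],
    [[-0.2,0,0],0]
  ]
}}

```text
clock: 22.57
tcp_pos: [0.5038, 0.0133, 0.0257]
orientation: [-0.085, 3.14, 0.0]
contact_force: [0.0, -0.7, -5.1]
grip_width: 0.029
```

Request:
{"name": "apply_moves", "arguments": {
  "moves": [
    [[-0.1,0,0],0],
    [[-0.2,0,0],0],
    [[-0.2,0,0],0],
    [[-0.2,0,0],0]
  ]
}}

```text
clock: 22.9
tcp_pos: [0.5058, 0.0134, 0.0257]
orientation: [-0.085, 3.14, 0.0]
contact_force: [0.1, 1.1, -4.4]
grip_width: 0.0289
```

Request:
{"name": "apply_moves", "arguments": {
  "moves": [
    [[-0.1,0,0],0],
    [[-0.2,0,0],0],
    [[-0.2,0,0],0],
    [[-0.2,0,0],0]
  ]
}}

```text
clock: 23.23
tcp_pos: [0.5072, 0.0135, 0.0255]
orientation: [0.085, -3.14, -0.0]
contact_force: [-2.4, -0.5, -4.8]
grip_width: 0.029
```

Request:
{"name": "apply_moves", "arguments": {
  "moves": [
    [[-0.1,0,0],0],
    [[-0.2,0,0],0],
    [[-0.2,0,0],0],
    [[-0.2,0,0],0]
  ]
}}

```text
clock: 23.57
tcp_pos: [0.5086, 0.0136, 0.0254]
orientation: [0.085, -3.138, -0.0]
contact_force: [-4.8, -0.0, -4.2]
grip_width: 0.029
```

Contact with the shoe came at TCP x≈0.507. I'll press on towards 0.520, watching the vertical force.

Request:
{"name": "apply_moves", "arguments": {
  "moves": [
    [[-0.1,0,0.02],0],
    [[-0.2,0,0.04],0],
    [[-0.3,0,0.04],0],
    [[-0.4,0,0.04],0],
    [[-0.4,0,0.04],0],
    [[-0.4,0,0.04],0]
  ]
}}

```text
clock: 24.07
tcp_pos: [0.5119, 0.0137, 0.0249]
orientation: [0.085, -3.137, -0.001]
contact_force: [-7.4, -0.4, -1.7]
grip_width: 0.0289
```

Request:
{"name": "apply_moves", "arguments": {
  "moves": [
    [[-0.1,0,0],0],
    [[-0.2,0,0],0],
    [[-0.3,0,0],0],
    [[-0.4,0,0],0],
    [[-0.4,0,0],0],
    [[-0.4,0,0],0]
  ]
}}

```text
clock: 24.57
tcp_pos: [0.515, 0.0138, 0.0248]
orientation: [0.085, -3.136, -0.001]
contact_force: [-9.8, -0.7, -0.7]
grip_width: 0.029
```

```bash
python3 -c "
from h import *
go(None)"
```

```text
t 24.5667 tcp [0.515  0.0138 0.0248] yang 93.1 tilt [-0.0048  0.0004] F [-9.76 -0.75 -0.69] w 0.029 j7 2.07
```

Request:
{"name": "apply_moves", "arguments": {
  "moves": [
    [[-0.1,0,0],0],
    [[-0.2,0,0.02],0],
    [[-0.3,0,0.02],0],
    [[-0.4,0,0.02],0],
    [[-0.5,0,0.02],0],
    [[-0.58,0,0.02],0],
    [[-0.58,0,0.02],0],
    [[-0.58,0,0.02],0]
  ]
}}

```text
clock: 25.23
tcp_pos: [0.5191, 0.014, 0.0245]
orientation: [0.084, -3.133, -0.002]
contact_force: [-16.0, -0.5, 5.7]
grip_width: 0.0288
```

```bash
python3 - <<'E'
from h import *
from m2 import edge
go(None)
t=grab("top");s=grab("scene")
k=lambda x,y:(240+x/4,120+y/4)
for a,b in[((231,335),(233,430)),((283,335),(283,430))]: print("tube",edge(t,k(*a),k(*b),.04,half=2))
t0=cv2.imread("pics/top0.png")
for nm,f in(("rest",t0),("now",t["frame"])):
    h=cv2.cvtColor(f,40);m=((h[...,0]<20)&(h[...,1]>90));m[:160]=0;m[200:]=0;m[:,:280]=0;m[:,330:]=0
    ys,xs=np.where(m)
    # rear edge of shoe (away from robot) per end columns
    out=[]
    for c in range(xs.min()+1,xs.max()):
        out.append(ys[xs==c].min())
    e=edge(dict(t,frame=f),(294,np.median(out)+.5),(314,np.median(out)),.047,half=2.5)
    print(nm,"rows",ys.min(),ys.max(),np.mean(out),e)
s0=cv2.imread("pics/scene0.png");a=[cv2.resize(x[220:370,210:360],(400,400),interpolation=2) for x in(s0,s["frame"])]
cv2.imwrite("pics/m11.png",np.hstack(a))
E
```

```text
t 25.2833 tcp [0.5191 0.014  0.0245] yang 93.09 tilt [-0.0079  0.0011] F [-15.19  -0.83   4.75] w 0.0291 j7 2.07
tube (np.float32(10.29), [582.4000244140625, 36.099998474121094], 'res', np.float32(2.68))
tube (np.float32(172.95), [583.2999877929688, 2.0], 'res', np.float32(3.33))
rest rows 177 184 177.9 (np.float32(92.61), [675.0, 22.200000762939453], 'res', np.float32(0.55))
now rows 173 179 173.35 (np.float32(104.98), [693.7999877929688, 22.899999618530273], 'res', np.float32(1.88))
```

View pics/m11.png

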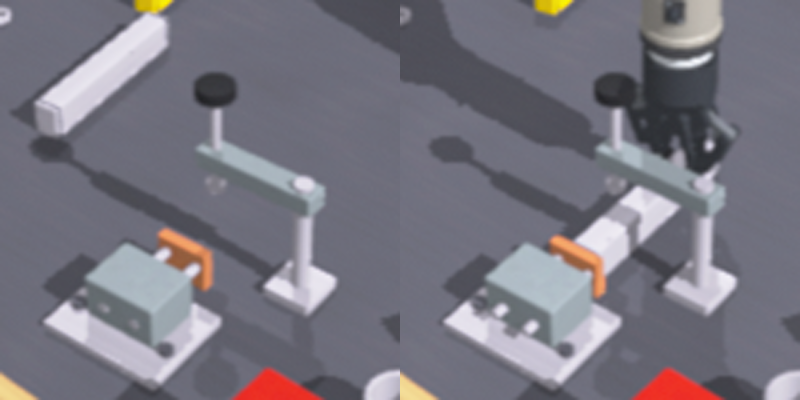

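The side-by-side view shows the tube flat against the shoe, the guide rods out the back and the knob up. Next I'll quantify the shoe's travel.

```bash
python3 - <<'E'
from h import *
from scipy.optimize import least_squares
go(None)
def cent(f,box):
    x,y,w,h=box;g=cv2.cvtColor(f[y:y+h,x:x+w],40);S=((g[...,0]<20)&(g[...,1]>80))
    wt=np.clip(g[...,1].astype(float)-40,0,120)*S;yy,xx=np.mgrid[y:y+h,x:x+w];n,l,st,c=cv2.connectedComponentsWithStats(S.astype(np.uint8));i=1+np.argmax(st[1:,4]);return np.array(st[i,:4]),c[i]+[x,y],st[i,4]
u=np.array([np.cos(.0524),np.sin(.0524),0])
for cam,box,f0,z in(("scene",(255,290,50,50),"pics/scene0.png",.03),("top",(280,160,50,40),"pics/top0.png",.047)):
    for i in range(2):
        d=grab(cam);a=cent(cv2.imread(f0),box);b=cent(d["frame"],box)
        P=onz(d,a[1],z);
        s=least_squares(lambda q:proj(d,P+u*q[0]/1000)-b[1],[5]).x[0];print(cam,a,b,"travel mm",s)
E
```

```text
t 25.3833 tcp [0.5191 0.014  0.0245] yang 93.09 tilt [-0.0079  0.001 ] F [-15.58  -0.51   5.82] w 0.0286 j7 2.07
scene (array([14, 16, 21, 23], dtype=int32), array([280.35135135, 315.78828829]), np.int32(222)) (array([11, 18, 21, 24], dtype=int32), array([277.35978836, 317.43386243]), np.int32(189)) travel mm 10.187051293752091
scene (array([14, 16, 21, 23], dtype=int32), array([280.35135135, 315.78828829]), np.int32(222)) (array([11, 18, 21, 24], dtype=int32), array([277.3       , 317.41578947]), np.int32(190)) travel mm 10.285832660583894
top (array([13, 17, 22,  8], dtype=int32), array([303.83464567, 180.07086614]), np.int32(127)) (array([13, 13, 22,  8], dtype=int32), array([303.69166667, 175.68333333]), np.int32(120)) travel mm 11.680816086713756
top (array([13, 17, 22,  8], dtype=int32), array([303.83464567, 180.07086614]), np.int32(127)) (array([13, 13, 22,  8], dtype=int32), array([303.68333333, 175.68333333]), np.int32(120)) travel mm 11.681329075602516
```

Request:
{"name": "apply_moves", "arguments": {
  "moves": [
    [[-0.1,0,-0.02],0],
    [[-0.2,0,-0.03],0],
    [[-0.2,0,-0.03],0],
    [[-0.2,0,-0.03],0],
    [[-0.2,0,-0.03],0],
    [[-0.2,0,-0.03],0]
  ]
}}

```text
clock: 26.08
tcp_pos: [0.5209, 0.0142, 0.0245]
orientation: [0.084, -3.132, -0.002]
contact_force: [-14.9, -0.4, 2.9]
grip_width: 0.0287
```

```bash
python3 - <<'E'
from h import *
for i in range(6): t=grab("top")
s=grab("scene")
g=cv2.cvtColor(t["frame"],40);S=((g[...,0]<20)&(g[...,1]>80));S[:160]=0;S[200:]=0;S[:,:280]=0;S[:,330:]=0
yy,xx=np.where(S);print("orange row",yy.mean(),"vs rest 180.07"); print((np.linalg.norm(onz(t,(303.7,yy.mean()),.047)-onz(t,(303.8,180.07),.047))*1000).round(2),"mm")
go(None)
E
```

```text
orange row 175.10084033613447 vs rest 180.07
13.23 mm
t 26.4333 tcp [0.5209 0.0142 0.0245] yang 93.09 tilt [-0.0082  0.0008] F [-14.26  -0.8    2.58] w 0.0289 j7 2.07
```

```bash
python3 -c "
from h import *
print(r.hand_in());go(None)"
```

```text
the job is handed in; nothing more can be done
None
the job is handed in; nothing more can be done
```

The job is handed in, with the arm still gripping the tall tube and holding it pressed against the copper shoe. No verdict was reported, and it took about 26 s of robot time.

- **Laying:** The right-hand tube was the taller one, about 35 mm against 26 mm measured. I laid it in the jig in line with the shoe; the wrist picture showed the tube centre within about 1 pixel of the shoe centre.
- **Gauge:** I lowered the foot until the TCP stopped, then held it for over 1.3 s. The force peaked at 12.8 N and was 8–9 N during the hold. The next picture showed the knob back up.
- **Pressing:** The top camera puts the shoe's travel at about 13.2 mm. The push force was 14.3 N against the 14 N expected at half travel. The tool's yaw was 93.1° against about 93° for the jig.

**Problems and disagreements:**
- **Jammed first push:** My first push stuck because the arm was also pressing the tube down on the table. The wrist force reached about 45 N, with 35 N of it vertical. I backed off, gripped higher, took the weight off and pressed again.
- **Travel estimates:** Before the last 1.8 mm step, the scene camera read about 1.5 mm less than the top camera, 10.2 against 11.7 mm. The spring force gave about 11.3 mm, so half travel is good to about 1–2 mm.
- **Tilt:** The tool ended pitched about 0.5°, so the tube's rear may be very slightly light on the table.
- **Pictures:** I viewed 12, two over the budget of 10.

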